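# Scan the blue detergent jug for re-order

## Task

Lift the orange dust hood off the bar code scanner and set it down upright in the wooden dish. Then pick the scanner up by its grey handle and scan the blue jug: point its red window at the middle of the white label, square to it and about 8 cm away, and hold it still there for two seconds. Finally lay the scanner back in its cradle as it lay before and leave the hood in the dish; do not drop the hood or the scanner, and do not push the jugs or the cup about.

Things in the scene. Friction and masses are not known exactly. Their poses are not given: they have to be found in the camera images.
- scanner: Hand scanner lying level. Grey handle 150 long (x -90 to 60 mm) x 28 wide (y) x 26 mm high; black head 38 mm wide (x 57 to 103, z -7 to 17) with a snout looking 45 degrees down and forward (to x 109, z -33). Origin: mid-height on the handle's axis, some 10 mm behind its balance point; grip here across y. z up. In the cradle the origin is 75 mm above the table. 0.22 kg.
- beam (a point): Centre of the scanner's red window, at (101, 0, -25) mm in the scanner's frame; its x axis is the scanning direction, 45 degrees below the handle's +x; its y axis is the scanner's y.
- hood: Orange hood loosely over the scanner's head, 3 mm play: box 60 (x) x 50 (y) x 56 mm high, 3 mm walls, open below and at -x; grip fin on top 32 long (x) x 12 thick (y) x 26 high (82 overall). Origin: centre of its lower mouth, at the start (85, 0, -36) mm in the scanner's frame, 39 above the table. Lifts off straight up (60 mm or more); stands on its lower edges. 0.04 kg.
- cradle: Fixed cradle: black base 180 (x) x 90 x 12 mm; two supports 8 mm thick at x = -60 and 42 mm carry the handle's underside at 62 mm height, between cheeks 36 mm apart that rise to 84 mm. Origin: centre of underside, straight below the scanner's origin at the start; x: the way the scanner's head points; z up. Yaw within 0.4 rad. Left or right of the robot.
- dish: Fixed square wooden dish, 120 x 120 x 18 mm high, walls and floor 4 mm (floor top about 4 mm above the table). Origin: centre of its underside, z up. It lies left or right of the robot, on the other side from the cradle.
- jug_blue: Blue jug, 110 deep (x) x 100 wide (y) x 130 mm high; white cap behind the slope to 152 mm; carrying loop at +x to 90 mm. Front top edge cut at 45 degrees, with a 64 x 44 mm bar code label. Loose, 0.8 kg. Origin: centre of underside; the label faces -x and up, z up. Three jugs stand in a row in any order, labels roughly towards the robot (yaw within 0.3 rad).
- label (a point): Centre of the face of the blue jug's label, at (-28, 0, 103) mm in the jug's frame; z axis straight out of the label (45 degrees up, towards the jug's -x), y axis = the jug's y.
- jug_green: Green jug, same shape as the blue one; leave alone. Origin and axes likewise.
- jug_red: Red jug, same shape as the blue one; leave alone. Origin and axes likewise.
- cup: White measuring cup, 68 mm across, 65 mm high, loose, standing far right of the row; leave alone. Origin: centre of its underside.
Things that resemble listed ones, but are neither listed nor needed, are in the scene too. What is meant by the scanner is not purple, and is the smaller of those in its own colour.

How it is judged:
By the outcome, as a careful person would: the job done as asked, in the order asked, and still so for the second after the job is handed in, with the robot touching nothing.
It also fails if it takes over 69 s, if anything falls off the work surface, if the arm or the gripper's body presses on something with over 40 N, if the wrist force passes 120 N, or if a joint passes its speed limit or range.

## Robot

A 6-joint arm with a two-finger parallel gripper is mounted at the origin on the work surface. World frame = base frame: x ahead of the robot, y to its left, z up, the work surface at z = 0. Lengths are in m, angles in rad, forces in N, time in s.
With the tool pointing down it reaches from about 0.3 to 0.775 m from the base axis. Payload 14.6 kg.
Tool frame: the origin (TCP) lies midway between the tips of the shut fingers; the grasp point (between the pads) lies 19 mm behind it (ctrl.hold_point_z is the distance from the TCP to the grasp point, in m); z points along the fingers, x is the direction in which the jaws open and shut, and the axes are right-handed (so a half turn about z gives the same grasp; the last joint's range is limited). The gripper opens to 94 mm and grips with 3 to 60 N. Pads are 16 mm wide; open, the fingers measure 119 mm over their backs; the gripper's body (75 mm by 177 mm) begins 78 mm behind the grasp point.
Start: joints at [1.054, 0.3, 1.521, -0, 1.321, -0.067], TCP at [0.239, 0.495, 0.205] pointing down, gripper open.
Joint ranges: [-3.03, 3.03], [-0.79, 2.21], [0.23, 2.52], [-1.04, 4.18], [0, 3.07], [-2.55, 2.55]. Speed limits (rad/s): [2.22, 2.22, 2.57, 3.14, 3.14, 3.14].

## Interface

Orientations are given as [roll, pitch, yaw] about the fixed x, y, z axes, in that order (R = Rz(yaw) Ry(pitch) Rx(roll)).
In Python, from station import ctrl, viewer, ticket, nets gives the robot as it stands.
- The arm moves only by the tool carry_out, never from a script. Its argument "commands" is one flat list of numbers, 7 for each row, row after row: the closure, from -1 (fully open) to 1 (shut), so that 0 is half open, then the shift along the world's x, y, z in cm, then the turn, a rotation vector about the world's x, y, z in rad. In form: [gripper, tx, ty, tz, ax, ay, az, gripper, tx, ty, tz, ax, ay, az, ...]. A call has 1 to 12 rows; each row is the pose to reach, as a shift and turn from the pose measured when the call began; what a row does not reach only later rows make up. A row lasts 1/12 s, in which the tool goes at most 41.7 mm and 7.16 degrees, less where a joint would pass 70% of its speed; a pose out of reach is approached as far as the arm can. A call with a gripper value outside its range is refused whole. The fingers move at their own pace and stop on an object; "force" is the grip in N (left out, the last holds). Time passes only in rows, so rows that repeat a pose let the fingers close. It gives the time, the measured TCP pose, the force and the opening at its end, in the units of the state.
- ctrl.get_obs(): the state, without advancing time (a new reading comes with each control period).
- viewer.camera(name): name is "side" or "top" or "wrist"; returns (picture, depth): 384x512x3 uint8, blue, green, red; 384x512 float32, m along the optical axis (not along the pixel's ray), 0 where there is no reading.
- viewer.camera_info(name): a dict with "fx", "fy", "cx", "cy" (pixels), "R" (3x3) and "t" (3): a world point X has camera coordinates R X + t. Camera axes: x right, y down, z forward; pixel columns grow to the right and rows downward; lengths in m; the calibration is good to about 2 mm. A picture is of the moment at which its call begins: read the wrist's pose just before it. camera_info takes no time and is no camera call; for the wrist camera it gives the pose at the moment of the call.
- ticket.hand_in(): hands the job in, once; it reports no verdict.
Trained networks look in the newest picture that a camera, given by its name, has taken for a name from the list of things; names that differ only in an ending like _2 or _b are one class to them, and where a whole thing is asked for, a point or a joint stands for the part that bears it (a point fixed in the world has none). Each returns a list of dicts, best first, with "confidence" (0 to 1); they miss things now and then, are a little off and sometimes report something else, mostly with a low value. They report only what shows in the picture. A call takes as long as a camera call. They do not tell look-alikes from the thing itself.
- nets.silhouettes(camera, thing): "region" (384x512 bool, what is visible of it) and "extent" ([left, top, right, bottom] in pixels, round what is visible of it).
The state is a dict: "time_s": time; "qpos": joint angles; "joint_vel": joint speeds; "tau": joint torques, N m; "ee_pos": TCP position; "eef_rot": TCP orientation; "force": force on the tool from outside, world axes, zero at the start; "moment": the same for the moment, N m; "grip_width": finger opening in m.
Only numpy, scipy, OpenCV 4.12 (cv2) and the standard library are available. Lean on these libraries where they do the work, as an engineer would, in place of code of your own. Each camera call takes 0.05 s, during which the arm holds its last target. There are 200 camera calls.

## Working session

There is one attempt and no reset: what is moved stays moved. The work goes in short steps, Python scripts to look and compute and a tool call to move; the robot and the scene stay as the last step left them, time stands still between calls to the robot, and variables do not carry over. Pictures are saved under pics/ and viewed, about 8 in all and at most 12, crops included, and the job is handed in when it is done.

Besides the shell and the picture viewer there is one more tool, called after ">>>" by a JSON object that holds its "method" and its "body", one argument or row to a line. carry_out: Moves the arm, as the interface text tells. Its arguments: {"type":"object","properties":{"commands":{"type":"array","items":{"type":"number"}},"force":{"type":"number"}},"required":["commands"]}

```bash
ls; mkdir -p pics; cat > h.py <<'E'
import numpy as np, cv2
from station import ctrl, viewer, ticket, nets
from scipy.spatial.transform import Rotation as R
def cloud(name):
    info=viewer.camera_info(name); im,d=viewer.camera(name)
    v,u=np.mgrid[:384,:512]
    P=np.stack([(u-info['cx'])/info['fx']*d,(v-info['cy'])/info['fy']*d,d],-1)
    W=(P-np.array(info['t']))@np.array(info['R'])
    W[d==0]=np.nan
    return im,W,info
E
python3 - <<'E'
from h import *
o=ctrl.get_obs(); print({k:np.round(v,3) for k,v in o.items()}, ctrl.hold_point_z)
ims=[]
for c in ['top','side']:
    im,W,i=cloud(c); ims.append(im); np.savez(f'{c}.npz',im=im,W=W)
    print(c,i['fx'],np.round(i['R'],3).tolist(),np.round(i['t'],3))
    for th in ['scanner','hood','cradle','dish','jug_blue','label','jug_green','jug_red','cup']:
        for r in nets.silhouettes(c,th):
            m=r['region']; p=W[m]; print(th,round(r['confidence'],2),r['extent'],m.sum(),np.round(np.nanmedian(p,0),3),np.round(np.nanmax(p[:,2]),3))
cv2.imwrite('pics/a_top.png',cv2.resize(ims[0],(800,600)));cv2.imwrite('pics/a_side.png',cv2.resize(ims[1],(800,600)))
E
```

```text
pics
{'time_s': np.float64(0.0), 'qpos': array([ 1.054,  0.3  ,  1.522, -0.   ,  1.321, -0.067]), 'joint_vel': array([ 0.   ,  0.   ,  0.001,  0.   , -0.001, -0.002]), 'tau': array([-1.0000e-03, -5.3182e+01, -3.5273e+01,  7.1000e-02,  2.4000e-02,
       -0.0000e+00]), 'ee_pos': array([0.239, 0.495, 0.205]), 'eef_rot': array([-3.142e+00,  1.000e-03,  1.121e+00]), 'force': array([-1.111,  0.008,  0.672]), 'moment': array([-0.007, -0.017,  0.007]), 'grip_width': np.float64(0.094)} 0.0188
top 373.39413733012003 [[-0.003, -0.999, -0.036], [-0.997, 0.006, -0.075], [0.075, 0.036, -0.997]] [0.088 0.528 1.088]
scanner 0.7 [161.3, 210.8, 190.1, 261.7] 588 [0.408 0.311 0.088] 0.095
scanner 0.6 [94.7, 160.7, 131.9, 219.0] 875 [0.537 0.505 0.031] 0.044
scanner 0.57 [232.8, 203.6, 296.4, 283.7] 1225 [0.389 0.069 0.043] 0.058
hood 0.58 [175.2, 187.4, 205.1, 214.5] 443 [0.503 0.271 0.096] 0.126
cradle 0.94 [157.7, 204.5, 207.7, 263.7] 1052 [0.408 0.296 0.013] 0.091
cradle 0.24 [203.7, 103.0, 252.2, 157.7] 1744 [0.698 0.164 0.12 ] 0.159
dish 0.8 [358.1, 195.4, 408.0, 243.7] 1745 [ 0.454 -0.281  0.006
[... 593 characters left out ...]
, 302.2, 285.7] 632 [0.411 0.321 0.086] 0.093
hood 0.86 [234.8, 237.0, 264.1, 268.3] 531 [0.508 0.293 0.093] 0.124
cradle 0.62 [242.7, 260.1, 305.4, 308.4] 1187 [0.426 0.329 0.011] 0.085
dish 0.88 [293.8, 141.9, 335.5, 168.4] 789 [ 0.456 -0.278  0.005] 0.022
jug_blue 0.65 [171.4, 185.3, 221.8, 235.7] 2065 [0.703 0.202 0.094] 0.157
label 0.61 [168.8, 184.3, 221.9, 237.0] 2068 [0.704 0.203 0.093] 0.157
jug_green 0.86 [223.9, 120.0, 267.6, 173.0] 1466 [ 0.671 -0.149  0.095] 0.156
jug_green 0.46 [206.3, 152.1, 255.4, 204.3] 1785 [0.661 0.042 0.092] 0.156
jug_red 0.81 [204.8, 154.6, 253.0, 206.6] 1775 [0.661 0.042 0.091] 0.156
cup 0.77 [249.3, 107.6, 268.7, 130.0] 314 [ 0.703 -0.374  0.046] 0.121
```

View pics/a_top.png

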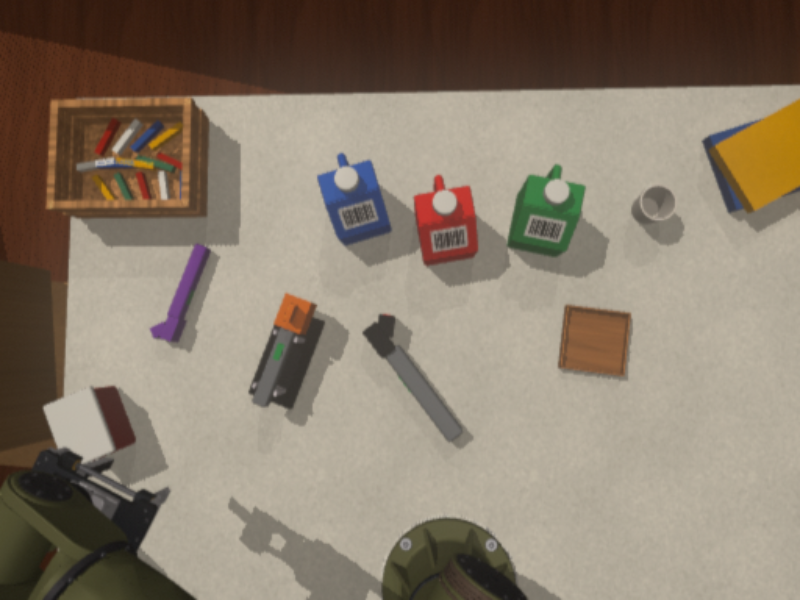

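View pics/a_side.png

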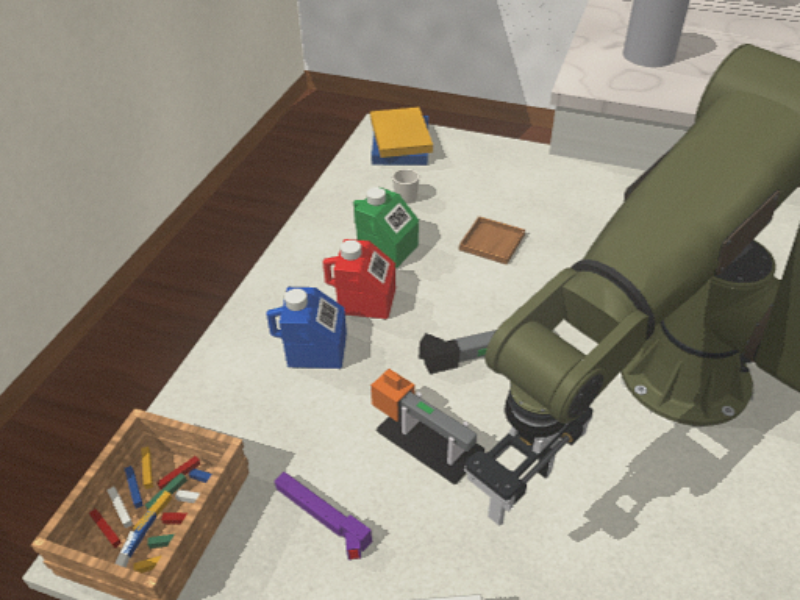

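The top view shows the scanner with the orange hood in its cradle at about (285,350), the larger grey decoy at (415,375), and the purple one at (180,290). The dish is at (595,340) and the blue jug at (355,200), leftmost in the row. Next I'll measure all of these from the saved clouds.

```bash
cat > m.py <<'E'
from h import *
def meas(c):
    f=np.load(c+'.npz'); im=f['im']; W=f['W']; hsv=cv2.cvtColor(im,cv2.COLOR_BGR2HSV); H,S,V=[hsv[...,i].astype(int) for i in range(3)]
    X,Y,Z=W[...,0],W[...,1],W[...,2]
    def rect(m,n):
        p=W[m]
        if len(p)<6: print(c,n,'few',len(p)); return
        r=cv2.minAreaRect((p[:,:2]*1000).astype(np.float32)); q=p[:,:2]-p[:,:2].mean(0); w,v=np.linalg.eigh(q.T@q)
        a=v[:,1]*np.sign(v[0,1]); print(c,n,len(p),'mean',np.round(p.mean(0),4),'rect',np.round(r[0],1),np.round(r[1],1),round(r[2],1),'pca yaw',round(np.arctan2(a[1],a[0]),3))
    near=(X>.3)&(X<.6)&(Y>.2)&(Y<.42)
    org=near&(H<18)&(S>130)
    rect(org&(Z>.085)&(Z<.105),'hoodtop'); rect(org&(Z>.112),'fin')
    rect(near&~org&(Z>.079)&(Z<.095)&(S<60),'handle'); rect(near&(Z<.02)&(Z>.006)&(V<80)&~org,'base')
    rect((X>.36)&(X<.55)&(Y<-.19)&(Y>-.37)&(Z>.012),'dishrim'); rect((X>.36)&(X<.55)&(Y<-.19)&(Y>-.37)&(Z>-.01)&(S>100),'dish')
    # blue jug
    j=(X>.58)&(X<.8)&(Y>.08)&(Y<.27)
    rect(j&(Z>.02)&(H>100)&(H<130)&(S>100)&(Z<.135),'jug')
    sl=j&(Z>.08)&(Z<.128)
    N=np.cross(np.roll(W,-1,1)-np.roll(W,1,1),np.roll(W,-1,0)-np.roll(W,1,0)); N/=np.linalg.norm(N,axis=-1,keepdims=True); N*=np.sign(N[...,2:])
    s=sl&(N[...,2]>.55)&(N[...,2]<.85); p=W[s]; u,_,vt=np.linalg.svd(p-p.mean(0),full_matrices=False); n=vt[2]*np.sign(vt[2,2])
    print(c,'slope',len(p),p.mean(0).round(4),'n',n.round(3),'yaw',np.arctan2(-n[1],-n[0]).round(3))
    lab=sl&(S<70)&(N[...,2]>.4)&(N[...,2]<.9)
    rect(lab,'label')
    t=j&(Z>.127)&(Z<.136)&(S>100); rect(t,'jugtop')
if __name__=='__main__':
    meas('top'); meas('side')
E
python3 -W ignore m.py
```

```text
top hoodtop 328 mean [0.5037 0.2747 0.0957] rect [504.2 277. ] [50.6 59.7] 69.1 pca yaw -0.333
top fin 58 mean [0.5043 0.2763 0.1207] rect [504.3 277. ] [12.6 31.5] 67.4 pca yaw -0.357
top handle 506 mean [0.4049 0.3133 0.088 ] rect [407.8 313. ] [ 46.3 142.7] 69.6 pca yaw -0.362
top base 837 mean [0.4129 0.2938 0.0127] rect [425.8 305.6] [ 88.1 176.9] 69.4 pca yaw -0.49
top dishrim 272 mean [ 0.457  -0.2805  0.018 ] rect [ 455.3 -278.2] [120.6 120.1] 82.2 pca yaw 1.453
top dish 1683 mean [ 0.4555 -0.2809  0.007 ] rect [ 455.7 -278. ] [120.2 118.4] 82.6 pca yaw 1.25
top jug 857 mean [0.7081 0.1663 0.118 ] rect [720.5 170.7] [138.5  95.6] 16.3 pca yaw 0.796
top slope 355 [0.6846 0.1603 0.1062] n [-0.421 -0.124  0.899] yaw 0.288
top label 269 mean [0.6805 0.1598 0.1052] rect [713.6 169.2] [105.2  66. ] 17.2 pca yaw -1.177
top jugtop 489 mean [0.7253 0.1723 0.1308] rect [727.9 172.9] [62.  95.6] 16.2 pca yaw -1.284
side hoodtop 266 mean [0.5048 0.2885 0.0941] rect [506.7 281.2] [52.7 60.7] 68.9 pca yaw 0.147
side fin 58 mean [0.5059 0.2821 0.1185] rect [507.1 280.7] [13.1 32.4] 73.0 pca yaw -0.34
side handle 510 mean [0.4084 0.3202 0.086 ] rect [413.  317.1] [ 46.3 149.3] 68.9 pca yaw -0.353
side base 990 mean [0.426 0.329 0.011] rect [426.  311.6] [ 91.3 176.2] 69.6 pca yaw -0.284
side dishrim 160 mean [ 0.4592 -0.2725  0.016 ] rect [ 457.5 -275.3] [128.5 123.6] 81.4 pca yaw -1.569
side dish 716 mean [ 0.4555 -0.2786  0.0062] rect [ 456.5 -273.9] [128.  119.8] 82.5 pca yaw 1.53
side jug 1431 mean [0.7031 0.1994 0.0864] rect [722.1 175.8] [141.2 106.1] 17.8 pca yaw 0.418
side slope 246 [0.6992 0.1746 0.1063] n [-0.223 -0.008  0.975] yaw 0.034
side label 135 mean [0.6858 0.1607 0.1029] rect [731.7 171.7] [135.5  92.4] 16.7 pca yaw 0.195
side jugtop 240 mean [0.7235 0.1902 0.1299] rect [730.8 178.7] [59.3 99. ] 15.7 pca yaw -1.49
```

>>> {"method": "carry_out", "body": {
  "commands": [-1,4,-3,2,0,0,0.02,-1,8,-6,2,0,0,0.04,-1,12,-10,2,0,0,0.06,-1,16,-13,2,0,0,0.08,-1,20,-16,2,0,0,0.092,-1,23,-19,2,0,0,0.092,-1,25,-20.5,1.5,0,0,0.092,-1,26.6,-21.6,1,0,0,0.092,-1,26.6,-21.6,1,0,0,0.092,-1,26.6,-21.6,1,0,0,0.092,-1,26.6,-21.6,1,0,0,0.092]
}}

```text
time_s: 1.92
ee_pos: [0.505, 0.2792, 0.2152]
eef_rot: [-3.141, 0.0, 1.212]
force: [-0.4, -0.2, -0.5]
grip_width: 0.0935
```

```bash
cat > w.py <<'E'
import sys
from h import *
import m
tag=sys.argv[1]
o=ctrl.get_obs(); print(np.round(o['time_s'],2),np.round(o['ee_pos'],4),np.round(o['eef_rot'],4),np.round(o['force'],2),round(float(o['grip_width']),4),np.round(o['qpos'],2))
im,W,i=cloud('wrist'); np.savez('wrist.npz',im=im,W=W); cv2.imwrite(f'pics/w_{tag}.png',im)
E
python3 -W ignore w.py 1; sed -i 's/^    if len(p)<6/    if len(p)<6/' m.py; python3 -W ignore -c "
import m
m.meas('wrist')"
```

```text
1.92 [0.505  0.2792 0.2152] [-3.1410e+00  3.0000e-04  1.2119e+00] [-0.44 -0.17 -0.48] 0.0935 [ 0.44  0.35  1.43  0.    1.36 -0.77]
wrist hoodtop 2848 mean [0.5019 0.2789 0.0944] rect [504.4 277.8] [50.  60.8] 69.3 pca yaw -0.295
wrist fin 547 mean [0.5024 0.2792 0.1299] rect [500.3 290. ] [113.2  46.3] 71.4 pca yaw 1.537
wrist handle 4533 mean [0.4122 0.3127 0.0868] rect [417.8 310.5] [ 45.5 125. ] 69.6 pca yaw -0.359
wrist base 7177 mean [0.4149 0.3119 0.0114] rect [425.2 307.7] [ 90.  178.4] 69.3 pca yaw -0.357
wrist dishrim few 0
wrist dish few 0
wrist jug 3114 mean [0.6792 0.1898 0.0794] rect [702.6 167.9] [106.1  99.3] 16.4 pca yaw 1.116
wrist slope 1077 [0.6759 0.1649 0.1   ] n [-0.642 -0.175  0.747] yaw 0.266
wrist label 987 mean [0.6759 0.1622 0.1008] rect [674.3 151.1] [86.2 26.2] 88.6 pca yaw -1.528
wrist jugtop few 0
```

>>> {"method": "carry_out", "body": {
  "commands": [0,0,-0.1,-3.5,0,0,0,0,0,-0.1,-7,0,0,0,0,0,-0.1,-10,0,0,0,0,0,-0.1,-11,0,0,0,0,0,-0.1,-11.6,0,0,0,0,0,-0.1,-11.6,0,0,0,0,0,-0.1,-11.6,0,0,0,0,0,-0.1,-11.6,0,0,0],
  "force": 10
}}

```text
time_s: 2.63
ee_pos: [0.5052, 0.2795, 0.1014]
eef_rot: [3.14, -0.002, 1.214]
force: [0.1, -0.9, 0.4]
grip_width: 0.0478
```

>>> {"method": "carry_out", "body": {
  "commands": [1,0,0,0,0,0,0,1,0,0,0,0,0,0,1,0,0,0,0,0,0,1,0,0,0,0,0,0,1,0,0,0,0,0,0,1,0,0,0,0,0,0],
  "force": 10
}}

```text
time_s: 3.13
ee_pos: [0.5052, 0.2794, 0.1015]
eef_rot: [3.14, -0.002, 1.213]
force: [0.5, -0.2, 1.1]
grip_width: 0.0117
```

>>> {"method": "carry_out", "body": {
  "commands": [1,0,0,0.5,0,0,0,1,0,0,1.5,0,0,0,1,0,0,3,0,0,0,1,0,0,4.5,0,0,0,1,0,0,6,0,0,0,1,0,0,8,0,0,0,1,0,0,10,0,0,0,1,0,0,10,0,0,0,1,0,0,10,0,0,0]
}}

```text
time_s: 3.88
ee_pos: [0.5055, 0.2796, 0.2026]
eef_rot: [3.138, -0.004, 1.213]
force: [-0.4, -0.1, -0.4]
grip_width: 0.0125
```

```bash
python3 -W ignore w.py 2; python3 -c "
from h import *
im,W,i=cloud('side'); np.savez('side.npz',im=im,W=W)
cv2.imwrite('pics/s2.png',np.hstack([cv2.resize(cv2.imread('pics/w_2.png'),(400,300)),cv2.resize(im[180:320,150:336],(400,300))]))"; python3 -W ignore -c "
import m
m.meas('side');m.meas('wrist')"
```

```text
3.88 [0.5055 0.2796 0.2026] [ 3.1384 -0.0036  1.2135] [-0.43 -0.12 -0.41] 0.0125 [ 0.44  0.36  1.45  0.    1.33 -0.77]
side hoodtop few 1
side fin 549 mean [0.5052 0.2946 0.1867] rect [517.1 304.7] [99.8 67.6] 71.4 pca yaw 0.489
side handle 698 mean [0.4324 0.3122 0.087 ] rect [432.8 308.3] [ 46.4 192.9] 69.4 pca yaw -0.339
side base 1078 mean [0.4235 0.328  0.0111] rect [426.8 312.5] [ 89.  180.8] 70.2 pca yaw -0.26
side dishrim 117 mean [ 0.4457 -0.2569  0.0165] rect [ 456.6 -273.1] [126.9 121. ] 81.1 pca yaw 0.931
side dish 681 mean [ 0.4536 -0.2739  0.006 ] rect [ 456.4 -275. ] [130.8 121.1] 81.1 pca yaw 1.127
side jug 1381 mean [0.7045 0.202  0.0867] rect [722.6 175.5] [140.1 106.5] 16.7 pca yaw 0.18
side slope 239 [0.6999 0.1766 0.109 ] n [-0.201  0.016  0.979] yaw -0.077
side label 136 mean [0.6848 0.1628 0.1033] rect [720.6 185.1] [131.1  73.3] 33.6 pca yaw -0.251
side jugtop 235 mean [0.7242 0.1896 0.13  ] rect [730.6 178.5] [ 58.5 100.5] 16.3 pca yaw -1.5
wrist hoodtop 29 mean [0.4997 0.2779 0.0914] rect [500.3 279.7] [33.   0.7] 69.3 pca yaw 1.216
wrist fin 5456 mean [0.4929 0.285  0.2019] rect [496.  257.9] [98.2 61.9] 69.5 pca yaw 1.2
wrist handle 5963 mean [0.4288 0.3064 0.0876] rect [431.8 305.3] [ 45.9 146.8] 69.3 pca yaw -0.359
wrist base 7666 mean [0.4203 0.3095 0.0114] rect [426.7 307. ] [ 89.8 173.1] 69.4 pca yaw -0.363
wrist dishrim few 0
wrist dish few 0
wrist jug 1563 mean [0.6894 0.2125 0.0897] rect [695.6 208.2] [72.1 19.5] 18.1 pca yaw 0.386
wrist slope 174 [0.6751 0.2043 0.1061] n [-0.478  0.786  0.393] yaw -1.025
wrist label few 5
wrist jugtop few 0
```

View pics/s2.png

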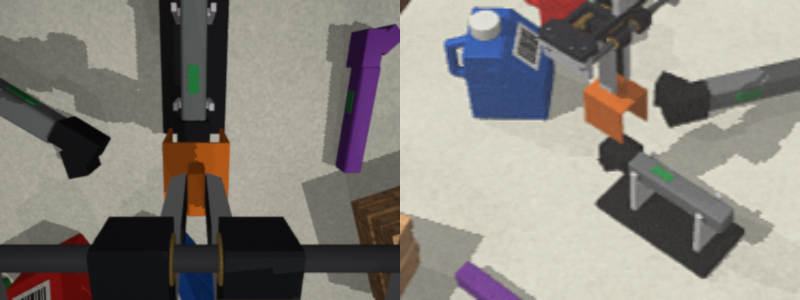

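>>> {"method": "carry_out", "body": {
  "commands": [1,-0.2,-2,0,0,0,0,1,-0.5,-5,0,0,0,0,1,-0.8,-8.5,0,0,0,0,1,-1.1,-12,0,0,0,0,1,-1.4,-15.5,0,0,0,0,1,-1.7,-19,0,0,0,0,1,-2,-22.5,0,0,0,0,1,-2.4,-26,0,0,0,0,1,-2.7,-29.5,0,0,0,0,1,-3,-33,0,0,0,0,1,-3.3,-36.5,0,0,0,0,1,-3.6,-40,0,0,0,0],
  "force": 15
}}

```text
time_s: 4.98
ee_pos: [0.4679, -0.1223, 0.1997]
eef_rot: [-3.141, -0.001, 1.213]
force: [0.6, 0.8, -0.9]
grip_width: 0.0117
```

>>> {"method": "carry_out", "body": {
  "commands": [1,-0.3,-3.5,0,0,0,0,1,-0.6,-7,0,0,0,0,1,-0.9,-10.5,0,0,0,0,1,-1.1,-13.5,0,0,0,0,1,-1.2,-15.2,-1,0,0,0,1,-1.2,-15.6,-4,0,0,0,1,-1.2,-15.6,-7,0,0,0,1,-1.2,-15.6,-9.5,0,0,0,1,-1.2,-15.6,-11,0,0,0,1,-1.2,-15.6,-11.5,0,0,0,1,-1.2,-15.6,-11.5,0,0,0,1,-1.2,-15.6,-11.5,0,0,0]
}}

```text
time_s: 5.98
ee_pos: [0.4561, -0.2783, 0.085]
eef_rot: [-3.141, -0.001, 1.214]
force: [-0.2, 1.6, -0.5]
grip_width: 0.0118
```

```bash
python3 -W ignore w.py 3; python3 - <<'E'
from h import *
im,W,i=cloud('side')
a=im[110:200,260:380]; cv2.imwrite('pics/s3.png',np.hstack([cv2.resize(cv2.imread('pics/w_3.png'),(400,300)),cv2.resize(a,(400,300))]))
E
```

```text
5.98 [ 0.4561 -0.2783  0.085 ] [-3.1408e+00 -1.1000e-03  1.2136e+00] [-0.2   1.6  -0.54] 0.0118 [-0.62  0.4   1.69  0.    1.06 -1.83]
```

View pics/s3.png

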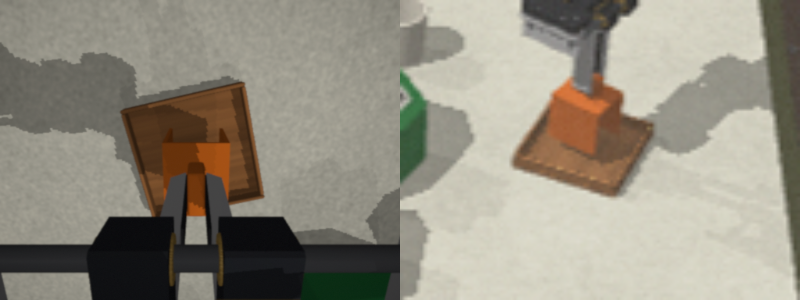

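>>> {"method": "carry_out", "body": {
  "commands": [1,0,0,-0.6,0,0,0,1,0,0,-1.1,0,0,0,1,0,0,-1.4,0,0,0,1,0,0,-1.6,0,0,0,1,0,0,-1.7,0,0,0,1,0,0,-1.8,0,0,0,1,0,0,-1.9,0,0,0,1,0,0,-1.9,0,0,0,1,0,0,-1.9,0,0,0],
  "force": 5
}}

```text
time_s: 6.83
ee_pos: [0.4564, -0.2786, 0.0668]
eef_rot: [3.141, -0.001, 1.214]
force: [0.1, -0.2, -0.0]
grip_width: 0.0119
```

>>> {"method": "carry_out", "body": {
  "commands": [1,0,0,-0.1,0,0,0,1,0,0,-0.2,0,0,0,1,0,0,-0.2,0,0,0]
}}

```text
time_s: 7.08
ee_pos: [0.4568, -0.2788, 0.0654]
eef_rot: [3.139, -0.0, 1.214]
force: [0.3, 0.7, 3.9]
grip_width: 0.012
```

Contact at about 4 N, so I'll open partly and retreat upward.

>>> {"method": "carry_out", "body": {
  "commands": [0.2,0,0,0.05,0,0,0,0.2,0,0,0.05,0,0,0,0.2,0,0,0.05,0,0,0,0.2,0,0,0.05,0,0,0,0.2,0,0,1,0,0,0,0,0,0,4,0,0,0,0,0,0,8,0,0,0,0,0,0,12,0,0,0,0,0,0,12,0,0,0]
}}

```text
time_s: 7.83
ee_pos: [0.459, -0.2802, 0.1938]
eef_rot: [3.128, 0.003, 1.214]
force: [0.9, 0.2, 1.3]
grip_width: 0.0471
```

```bash
python3 -W ignore w.py 4; python3 -W ignore - <<'E'
from h import *
import m
for c in ['wrist','side','top']:
    if c=='wrist': f=np.load('wrist.npz'); im,W=f['im'],f['W']
    else: im,W,i=cloud(c); np.savez(c+'.npz',im=im,W=W)
    hsv=cv2.cvtColor(im,cv2.COLOR_BGR2HSV); 
    k=(W[...,1]<-.2)&(W[...,1]>-.36)&(W[...,0]<.55)&(W[...,0]>.36)&(hsv[...,0]<18)&(hsv[...,1]>150)
    for lo,hi,n in [(.05,.07,'boxtop'),(.08,.1,'fin')]:
        p=W[k&(W[...,2]>lo)&(W[...,2]<hi)]
        if len(p)>5: r=cv2.minAreaRect((p[:,:2]*1000).astype(np.float32)); print(c,n,len(p),p.mean(0).round(4),np.round(r[0]),np.round(r[1]),r[2], p[:,2].std())
m.meas('top')
E
```

```text
7.83 [ 0.459  -0.2802  0.1938] [3.1284e+00 2.6000e-03 1.2137e+00] [0.87 0.21 1.29] 0.0471 [-0.62  0.27  1.58  0.    1.27 -1.83]
wrist boxtop 2668 [ 0.454  -0.2771  0.0595] [ 456. -278.] [50. 60.] 69.46849822998047 0.0010744037754834973
wrist fin 482 [ 0.4554 -0.2776  0.0851] [ 456. -278.] [12. 31.] 69.28773498535156 0.000928371983837071
side boxtop 142 [ 0.4591 -0.2648  0.0592] [ 460. -273.] [59. 61.] 69.22504425048828 0.0039060268257626886
side fin 22 [ 0.4569 -0.2721  0.0845] [ 458. -273.] [15. 30.] 74.44277954101562 0.002180336042978726
top boxtop 179 [ 0.4443 -0.2699  0.0603] [ 455. -278.] [51. 58.] 69.21571350097656 0.0031606204163835243
top fin 16 [ 0.4458 -0.2734  0.0866] [ 445. -274.] [12.  8.] 75.60089111328125 0.0022397764997375167
top hoodtop few 0
top fin few 0
top handle 739 mean [0.4333 0.3025 0.0889] rect [431.  304.7] [ 47.1 192.6] 69.3 pca yaw -0.362
top base 867 mean [0.4184 0.2919 0.0127] rect [425.1 305.4] [ 87.5 176.3] 69.1 pca yaw -0.403
top dishrim 7435 mean [ 0.4366 -0.2506  0.4474] rect [ 440.9 -266.5] [161.7 152.9] 0.0 pca yaw 0.249
top dish 1224 mean [ 0.4471 -0.2624  0.0263] rect [ 457.  -267.2] [154.1 118.3] 82.2 pca yaw 0.623
top jug 859 mean [0.7085 0.1661 0.1182] rect [720.1 170.5] [138.8  95.9] 16.2 pca yaw 0.753
top slope 373 [0.6853 0.1613 0.1067] n [-0.374 -0.115  0.92 ] yaw 0.299
top label 277 mean [0.6811 0.1586 0.1056] rect [714. 169.] [105.3  64.7] 16.7 pca yaw -1.272
top jugtop 482 mean [0.726  0.1724 0.1308] rect [728.1 173. ] [63.  95.8] 18.0 pca yaw -1.269
```

>>> {"method": "carry_out", "body": {
  "commands": [-0.2,-0.2,3.8,0,0,0,0,-0.2,-0.4,7.6,0,0,0,0,-0.2,-0.6,11.4,0,0,0,0,-0.2,-0.8,15.2,0,0,0,0,-0.2,-1,19,0,0,0,0,-0.2,-1.2,22.8,0,0,0,0,-0.2,-1.4,26.6,0,0,0,0,-0.2,-1.7,30.4,0,0,0,0,-0.2,-1.9,34.2,0,0,0,0,-0.2,-2.2,38,0,0,0,0,-0.2,-2.4,41.8,0,0,0,0,-0.2,-2.6,45.6,0,0,0,0]
}}

```text
time_s: 8.98
ee_pos: [0.4295, 0.179, 0.1842]
eef_rot: [3.141, 0.001, 1.214]
force: [0.7, -1.0, 0.4]
grip_width: 0.0568
```

>>> {"method": "carry_out", "body": {
  "commands": [-0.2,-0.1,3.8,0,0,0,0,-0.2,-0.2,7.6,0,0,0,0,-0.2,-0.3,10.6,0,0,0,0,-0.2,-0.4,12.2,0,0,0,0,-0.2,-0.4,12.8,0,0,0,0,-0.2,-0.4,12.8,0,0,0,0,-0.2,-0.4,12.8,0,0,0,0]
}}

```text
time_s: 9.57
ee_pos: [0.4253, 0.3061, 0.1833]
eef_rot: [-3.141, 0.003, 1.214]
force: [0.5, 0.8, 0.5]
grip_width: 0.0562
```

```bash
python3 -W ignore w.py 5;  python3 -W ignore - <<'E'
from h import *
import m
m.meas('wrist')
# label quad in pixels in the top view, projected with depth
for c in ['top']:
    f=np.load(c+'.npz'); im,W=f['im'],f['W']; hsv=cv2.cvtColor(im,cv2.COLOR_BGR2HSV)
    k=(W[...,0]>.64)&(W[...,0]<.715)&(W[...,1]>.1)&(W[...,1]<.23)&(W[...,2]>.08)&(W[...,2]<.125)&(hsv[...,1]<110)
    k=cv2.morphologyEx(k.astype(np.uint8),cv2.MORPH_OPEN,np.ones((2,2),np.uint8))
    n,l,s,ce=cv2.connectedComponentsWithStats(k); b=1+s[1:,4].argmax(); p=W[l==b]; r=cv2.minAreaRect((p[:,:2]*1000).astype(np.float32)); print(c,len(p),p.mean(0).round(4),np.round(r[0],1),np.round(r[1],1),r[2])
E
```

```text
9.57 [0.4253 0.3061 0.1833] [-3.1412e+00  2.7000e-03  1.2135e+00] [0.45 0.75 0.47] 0.0562 [ 0.55  0.26  1.62 -0.    1.26 -0.66]
wrist hoodtop few 0
wrist fin few 5
wrist handle 7362 mean [0.4278 0.3067 0.088 ] rect [430.8 305.5] [ 45.9 191.9] 69.4 pca yaw -0.362
wrist base 7389 mean [0.4156 0.3106 0.0114] rect [424.1 307.8] [ 89.5 178.5] 69.3 pca yaw -0.361
wrist dishrim few 0
wrist dish few 0
wrist jug 643 mean [0.6479 0.1906 0.0315] rect [651.9 185.3] [69.5 32.7] 69.2 pca yaw 1.387Traceback (most recent call last):
  File "<stdin>", line 3, in <module>
  File "m.py", line 20, in meas
    s=sl&(N[...,2]>.55)&(N[...,2]<.85); p=W[s]; u,_,vt=np.linalg.svd(p-p.mean(0),full_matrices=False); n=vt[2]*np.sign(vt[2,2])
                                                                                                         ~~^^^
IndexError: index 2 is out of bounds for axis 0 with size 0
```

View pics/w_5.png

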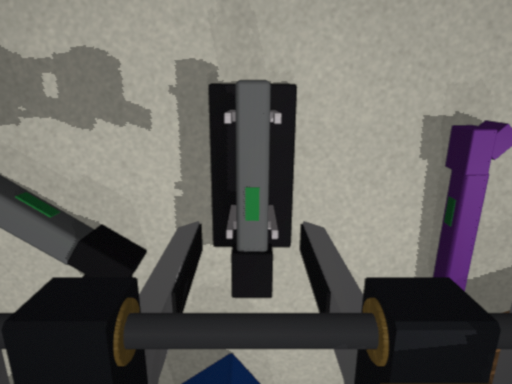

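The scanner lies bare in the cradle, and the fingers straddle it symmetrically (handle centre at column 253). Descending now.

>>> {"method": "carry_out", "body": {
  "commands": [-0.2,0,0.15,-3.5,0,0,0,-0.2,-0.1,0.15,-7,0,0,0,-0.2,-0.1,0.15,-9.5,0,0,0,-0.2,-0.1,0.15,-11.5,0,0,0,-0.2,-0.1,0.15,-12.6,0,0,0,-0.2,-0.1,0.15,-12.8,0,0,0,-0.2,-0.1,0.15,-12.8,0,0,0,-0.2,-0.1,0.15,-12.8,0,0,0],
  "force": 30
}}

```text
time_s: 10.28
ee_pos: [0.4252, 0.3074, 0.0569]
eef_rot: [3.141, 0.001, 1.212]
force: [0.5, 1.3, 0.4]
grip_width: 0.0562
```

>>> {"method": "carry_out", "body": {
  "commands": [1,0,0,0,0,0,0,1,0,0,0,0,0,0,1,0,0,0,0,0,0,1,0,0,0,0,0,0,1,0,0,0,0,0,0,1,0,0,0,0,0,0],
  "force": 30
}}

```text
time_s: 10.78
ee_pos: [0.4252, 0.3075, 0.0572]
eef_rot: [3.14, 0.001, 1.212]
force: [-1.2, -0.6, 3.1]
grip_width: 0.0277
```

>>> {"method": "carry_out", "body": {
  "commands": [1,0,0,0.4,0,0,0,1,0,0,1.2,0,0,0,1,0,0,2.4,0,0,0,1,0,0,4,0,0,0,1,0,0,6,0,0,0,1,0,0,8,0,0,0,1,0,0,10,0,0,0,1,0,0,11,0,0,0,1,0,0,11,0,0,0,1,0,0,11,0,0,0]
}}

```text
time_s: 11.62
ee_pos: [0.4252, 0.3074, 0.1669]
eef_rot: [3.14, 0.001, 1.212]
force: [-0.7, -0.2, -3.0]
grip_width: 0.0278
```

```bash
python3 -W ignore w.py 6;  python3 -W ignore - <<'E'
from h import *
im,W,i=cloud('side'); np.savez('side.npz',im=im,W=W)
im2,W2,_=cloud('top'); np.savez('top.npz',im=im2,W=W2)
cv2.imwrite('pics/s6.png',np.hstack([cv2.resize(cv2.imread('pics/w_6.png'),(400,300)),cv2.resize(im[170:310,170:357],(400,300))]))
f=np.load('wrist.npz'); 
# handle top: axis in 3D from the wrist view
W1=f['W']; X,Y,Z=[W1[...,k] for k in range(3)]
hs=cv2.cvtColor(f['im'],cv2.COLOR_BGR2HSV)
e=np.array([np.cos(-.36),np.sin(-.36)]); s=(X-.4252)*e[0]+(Y-.3075)*e[1]; t=-(X-.4252)*e[1]+(Y-.3075)*e[0]
k=(abs(t)<.011)&(s>-.1)&(s<-.02)&(Z>.15)&(Z<.24)
p=np.stack([s[k],t[k],Z[k]],1); print(len(p),np.polyfit(p[:,0],p[:,2],1), np.percentile(p[:,0],[0,100]))
# jug label in top
hsv=cv2.cvtColor(im2,cv2.COLOR_BGR2HSV); W=W2
k=(W[...,0]>.64)&(W[...,0]<.715)&(W[...,1]>.1)&(W[...,1]<.23)&(W[...,2]>.08)&(W[...,2]<.125)&(hsv[...,1]<110)
k=cv2.morphologyEx(k.astype(np.uint8),cv2.MORPH_OPEN,np.ones((2,2),np.uint8))
n,l,st,ce=cv2.connectedComponentsWithStats(k); b=1+st[1:,4].argmax(); p=W[l==b]; r=cv2.minAreaRect((p[:,:2]*1000).astype(np.float32)); print(len(p),p.mean(0).round(4),np.round(r[0],1),np.round(r[1],1),r[2])
E
```

```text
11.62 [0.4252 0.3074 0.1669] [3.1403e+00 6.0000e-04 1.2124e+00] [-0.68 -0.17 -2.99] 0.0278 [ 0.56  0.28  1.64 -0.    1.22 -0.66]
7739 [0.00514954 0.19735225] [-0.09064066 -0.0200001 ]
447 [0.6777 0.1567 0.1022] [678.4 156.6] [42.4 71.5] 17.807905197143555
```

View pics/s6.png

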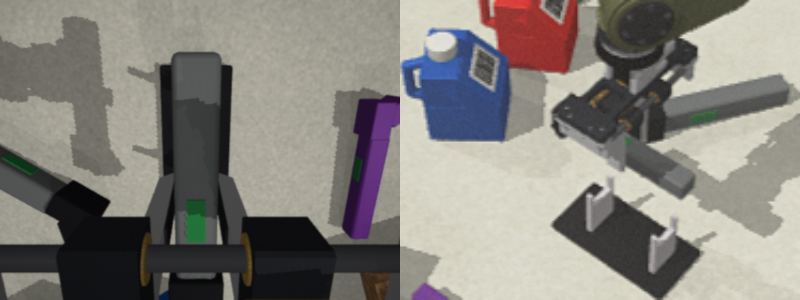

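>>> {"method": "carry_out", "body": {
  "commands": [1,0.6,-1.2,1,0,0,0.04,1,1.5,-3,1.5,0,0,0.1,1,2.5,-5,2,0,0,0.17,1,3.5,-7,2,0,0,0.24,1,4.5,-9,2,0,0,0.31,1,5.5,-11,2,0,0,0.38,1,6.6,-13,2,0,0,0.45,1,7.7,-15,2,0,0,0.52,1,8.7,-17,1.5,0,0,0.58,1,9.6,-18.5,1,0,0,0.62,1,10.1,-19.3,0.3,0,0,0.643,1,10.1,-19.3,0,0,0,0.643]
}}

```text
time_s: 12.77
ee_pos: [0.5259, 0.1126, 0.164]
eef_rot: [-3.139, 0.002, 1.855]
force: [-0.2, 0.9, -2.5]
grip_width: 0.028
```

```bash
python3 -W ignore w.py 7;  python3 -W ignore - <<'E'
from h import *
o=ctrl.get_obs(); M=R.from_euler('xyz',o['eef_rot']).as_matrix(); print('tool x',M[:,0].round(4),'z',M[:,2].round(4))
O=np.array(o['ee_pos'])-M[:,2]*.018; sx=np.cross(M[:,0],-M[:,2])if 0 else np.array([M[1,0],-M[0,0],0]); sx/=np.linalg.norm(sx)
win=O+.101*sx+np.array([0,0,-.025]); d=(sx-[0,0,1])/2**.5; print('origin',O.round(4),'yaw',np.arctan2(sx[1],sx[0]).round(3),'window',win.round(4),'hit at 8cm',(win+.08*d).round(4))
for c in ['top','side']:
    im,W,i=cloud(c); np.savez(c+'.npz',im=im,W=W); cv2.imwrite(f'{c}7.png',im)
    hsv=cv2.cvtColor(im,cv2.COLOR_BGR2HSV)
    k=(W[...,0]>.64)&(W[...,0]<.715)&(W[...,1]>.1)&(W[...,1]<.23)&(W[...,2]>.08)&(W[...,2]<.125)&(hsv[...,1]<110)
    k=cv2.morphologyEx(k.astype(np.uint8),cv2.MORPH_OPEN,np.ones((2,2),np.uint8))
    n,l,st,ce=cv2.connectedComponentsWithStats(k)
    if n>1:
        b=1+st[1:,4].argmax(); p=W[l==b]; r=cv2.minAreaRect((p[:,:2]*1000).astype(np.float32)); print(c,len(p),p.mean(0).round(4),np.round(r[0],1),np.round(r[1],1),r[2])
a=cv2.imread('side7.png')[120:270,130:330]; b=cv2.imread('top7.png')[90:240,170:370]
cv2.imwrite('pics/s7.png',np.hstack([cv2.resize(a,(400,300)),cv2.resize(b,(400,300))]))
E
```

```text
12.77 [0.5259 0.1126 0.164 ] [-3.1390e+00  2.2000e-03  1.8546e+00] [-0.23  0.95 -2.53] 0.028 [ 0.14  0.31  1.61 -0.    1.23 -1.71]
tool x [-0.279   0.9603 -0.0019] z [-0.0026 -0.0027 -1.    ]
origin [0.5253 0.1136 0.1818] yaw 0.283 window [0.6223 0.1418 0.1568] hit at 8cm [0.6766 0.1575 0.1003]
top 408 [nan nan nan] [682.  156.6] [36.4 68.7] 22.851882934570312
side 219 [nan nan nan] [673.8 156.5] [28.5 78.5] 23.43333625793457
```

View pics/s7.png

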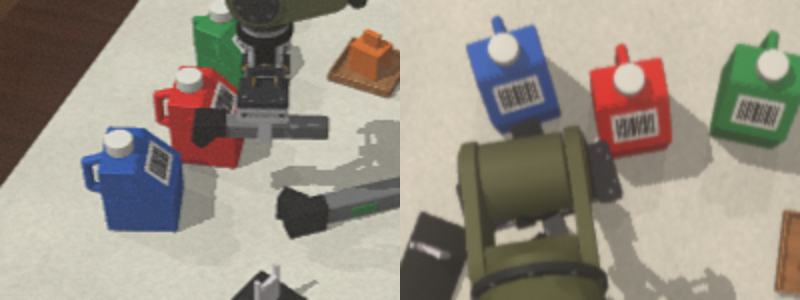

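```bash
python3 -W ignore - <<'E'
from h import *
Ps=[];us=[]
for c in ['top','side']:
    f=np.load(c+'.npz'); im,W=f['im'],f['W']; i=viewer.camera_info(c); S=cv2.cvtColor(im,cv2.COLOR_BGR2HSV)[...,1]
    K=np.array([[i['fx'],0,i['cx']],[0,i['fy'],i['cy']],[0,0,1]]); P=K@np.c_[np.array(i['R']),np.array(i['t'])]; Ps.append(P)
    q=P@np.array([.678,.158,.103,1]); q=q[:2]/q[2]
    k=np.zeros(S.shape,np.uint8); y,x=int(q[1]),int(q[0]); k[y-20:y+20,x-20:x+20]=(S<100)[y-20:y+20,x-20:x+20]
    k=cv2.morphologyEx(k,cv2.MORPH_CLOSE,np.ones((3,3),np.uint8))
    n,l=cv2.connectedComponents(k); d=[np.hypot(*(np.argwhere(l==j).mean(0)-[y,x])) if (l==j).sum()>60 else 99 for j in range(1,n)]; j=1+int(np.argmin(d))
    r=cv2.minAreaRect(np.argwhere(l==j)[:,::-1].astype(np.float32)); print(c,'pred',q.round(1),'found',np.round(r,1) if 0 else r,(l==j).sum()); us.append(r[0])
X=cv2.triangulatePoints(Ps[0],Ps[1],np.array(us[0]),np.array(us[1])); print((X[:3]/X[3]).ravel().round(4))
E
```

```text
top pred [229.2 137.8] found ((228.80810546875, 136.7513427734375), (16.027681350708008, 24.62969207763672), 72.89727020263672) 389
side pred [210.4 200.6] found ((211.09730529785156, 197.21812438964844), (54.3150749206543, 25.478111267089844), 34.99201965332031) 669
[0.676  0.1571 0.1172]
```

>>> {"method": "carry_out", "body": {
  "commands": [1,0.2,0.1,0.3,0,0,0,1,0.2,0.1,0.3,0,0,0,1,0.2,0.1,0.3,0,0,0,1,0.2,0.1,0.3,0,0,0,1,0.2,0.1,0.3,0,0,0,1,0.2,0.1,0.3,0,0,0,1,0.2,0.1,0.3,0,0,0,1,0.2,0.1,0.3,0,0,0,1,0.2,0.1,0.3,0,0,0,1,0.2,0.1,0.3,0,0,0,1,0.2,0.1,0.3,0,0,0,1,0.2,0.1,0.3,0,0,0]
}}

```text
time_s: 13.92
ee_pos: [0.5273, 0.1156, 0.1683]
eef_rot: [-3.14, 0.002, 1.855]
force: [-0.3, 0.3, -2.0]
grip_width: 0.0277
```

>>> {"method": "carry_out", "body": {
  "commands": [1,0,0,0,0,0,0,1,0,0,0,0,0,0,1,0,0,0,0,0,0,1,0,0,0,0,0,0,1,0,0,0,0,0,0,1,0,0,0,0,0,0,1,0,0,0,0,0,0,1,0,0,0,0,0,0,1,0,0,0,0,0,0,1,0,0,0,0,0,0,1,0,0,0,0,0,0,1,0,0,0,0,0,0]
}}

```text
time_s: 14.92
ee_pos: [0.5273, 0.1156, 0.1683]
eef_rot: [-3.14, 0.002, 1.855]
force: [0.2, 0.2, -3.5]
grip_width: 0.0277
```

>>> {"method": "carry_out", "body": {
  "commands": [1,0,0,0,0,0,0,1,0,0,0,0,0,0,1,0,0,0,0,0,0,1,0,0,0,0,0,0,1,0,0,0,0,0,0,1,0,0,0,0,0,0,1,0,0,0,0,0,0,1,0,0,0,0,0,0,1,0,0,0,0,0,0,1,0,0,0,0,0,0,1,0,0,0,0,0,0,1,0,0,0,0,0,0]
}}

```text
time_s: 15.92
ee_pos: [0.5273, 0.1156, 0.1683]
eef_rot: [-3.14, 0.002, 1.855]
force: [-0.1, 0.1, -2.4]
grip_width: 0.0282
```

>>> {"method": "carry_out", "body": {
  "commands": [1,0,0,0,0,0,0,1,0,0,0,0,0,0,1,0,0,0,0,0,0,1,0,0,0,0,0,0,1,0,0,0,0,0,0,1,0,0,0,0,0,0,1,0,0,0,0,0,0,1,0,0,0,0,0,0]
}}

```text
time_s: 16.58
ee_pos: [0.5273, 0.1156, 0.1683]
eef_rot: [-3.14, 0.002, 1.855]
force: [0.3, -0.5, -2.2]
grip_width: 0.0283
```

>>> {"method": "carry_out", "body": {
  "commands": [1,-0.5,0.8,1,0,0,-0.02,1,-1.4,2.3,1.5,0,0,-0.06,1,-2.4,4.2,2,0,0,-0.12,1,-3.4,6.2,2,0,0,-0.19,1,-4.4,8.2,2,0,0,-0.26,1,-5.4,10.2,2,0,0,-0.33,1,-6.5,12.2,2,0,0,-0.4,1,-7.6,14.2,2,0,0,-0.47,1,-8.6,16.2,1.5,0,0,-0.54,1,-9.5,17.8,1,0,0,-0.6,1,-10,18.8,0.5,0,0,-0.635,1,-10.2,19.2,0,0,0,-0.643]
}}

```text
time_s: 17.58
ee_pos: [0.4246, 0.3089, 0.1681]
eef_rot: [-3.14, 0.002, 1.211]
force: [-0.2, -0.6, -2.7]
grip_width: 0.028
```

>>> {"method": "carry_out", "body": {
  "commands": [1,0,0,0,0,0,0,1,0,0,0,0,0,0,1,0,0,0,0,0,0,1,0,0,0,0,0,0]
}}

```text
time_s: 17.92
ee_pos: [0.4251, 0.3083, 0.1684]
eef_rot: [-3.141, 0.001, 1.211]
force: [-0.2, -0.5, -2.6]
grip_width: 0.0277
```

>>> {"method": "carry_out", "body": {
  "commands": [1,0,-0.1,-2,0,0,0,1,0,-0.1,-4.5,0,0,0,1,0,-0.1,-6.5,0,0,0,1,0,-0.1,-7.5,0,0,0,1,0,-0.1,-8,0,0,0,1,0,-0.1,-8,0,0,0,1,0,-0.1,-8,0,0,0]
}}

```text
time_s: 18.5
ee_pos: [0.4256, 0.3075, 0.0894]
eef_rot: [-3.141, 0.0, 1.211]
force: [-0.4, 0.6, -2.0]
grip_width: 0.0276
```

```bash
python3 -W ignore w.py 8;  python3 -W ignore - <<'E'
from h import *
im,W,i=cloud('side')
cv2.imwrite('pics/s8.png',np.hstack([cv2.resize(cv2.imread('pics/w_8.png'),(400,300)),cv2.resize(im[210:310,220:353],(400,300))]))
E
```

```text
18.5 [0.4256 0.3075 0.0894] [-3.1412e+00  4.0000e-04  1.2109e+00] [-0.41  0.63 -2.04] 0.0276 [ 0.56  0.37  1.71  0.    1.06 -0.66]
```

View pics/s8.png

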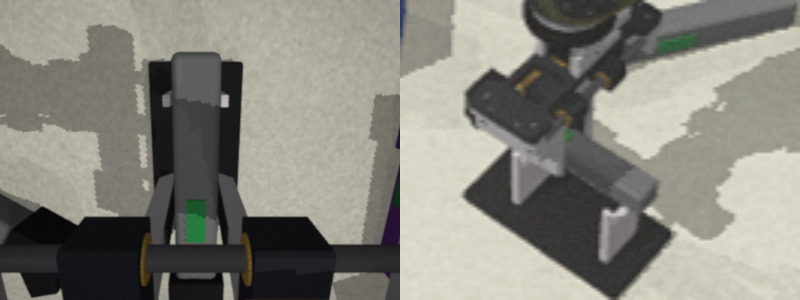

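The handle sits centred between the rear cheeks at columns 165 and 225 and is level. It goes down 3.2 cm.

>>> {"method": "carry_out", "body": {
  "commands": [1,0,0,-0.8,0,0,0,1,0,0,-1.6,0,0,0,1,0,0,-2.3,0,0,0,1,0,0,-2.8,0,0,0,1,0,0,-3,0,0,0,1,0,0,-3.1,0,0,0,1,0,0,-3.2,0,0,0,1,0,0,-3.2,0,0,0]
}}

```text
time_s: 19.27
ee_pos: [0.4257, 0.3076, 0.0576]
eef_rot: [3.142, -0.0, 1.211]
force: [0.5, -0.4, -2.2]
grip_width: 0.0277
```

>>> {"method": "carry_out", "body": {
  "commands": [1,0,0,-0.05,0,0,0,1,0,0,-0.1,0,0,0,1,0,0,-0.1,0,0,0,1,0,0,-0.1,0,0,0]
}}

```text
time_s: 19.6
ee_pos: [0.4259, 0.3078, 0.0572]
eef_rot: [3.141, -0.001, 1.211]
force: [-2.8, -1.2, 5.3]
grip_width: 0.0277
```

>>> {"method": "carry_out", "body": {
  "commands": [-0.2,0,0,0,0,0,0,-0.2,0,0,0,0,0,0,-0.2,0,0,0,0,0,0,-0.2,0,0,0,0,0,0,-0.2,0,0,0.5,0,0,0,-0.2,0,0,3,0,0,0,-0.2,0,0,6,0,0,0,-0.2,0,0,10,0,0,0,-0.2,0,0,13,0,0,0,-0.2,0,0,13,0,0,0],
  "force": 5
}}

```text
time_s: 20.43
ee_pos: [0.4276, 0.3089, 0.1938]
eef_rot: [3.135, -0.008, 1.211]
force: [0.7, -0.1, 0.3]
grip_width: 0.0565
```

```bash
python3 -W ignore w.py 9;  python3 -W ignore - <<'E'
from h import *
import m
for c in ['top','side']:
    im,W,i=cloud(c); np.savez(c+'.npz',im=im,W=W); cv2.imwrite(f'{c}9.png',im)
cv2.imwrite('pics/s9.png',np.hstack([cv2.resize(cv2.imread('pics/w_9.png'),(400,300)),cv2.resize(cv2.imread('side9.png'),(400,300))]))
m.meas('top')
f=np.load('top.npz'); W=f['W']
for th in ['jug_red','jug_green','cup','dish','hood']:
    for r in nets.silhouettes('side',th)[:1]: print(th,r['extent'])
m.meas('wrist')
E
```

```text
20.43 [0.4276 0.3089 0.1938] [ 3.1353 -0.0082  1.2113] [ 0.74 -0.07  0.34] 0.0565 [ 0.56  0.25  1.61 -0.    1.27 -0.66]
top hoodtop few 0
top fin few 0
top handle 358 mean [0.483  0.2842 0.0902] rect [478.2 286.7] [45.8 92.3] 69.4 pca yaw -0.339
top base 547 mean [0.4344 0.277  0.0128] rect [425.1 305.7] [ 88.2 175.5] 69.5 pca yaw -0.21
top dishrim 751 mean [ 0.4568 -0.2758  0.0445] rect [ 455.1 -278.6] [121.9 119.9] 82.2 pca yaw 1.34
top dish 1675 mean [ 0.4551 -0.2761  0.0224] rect [ 455.6 -278.7] [121.5 118.5] 82.1 pca yaw 0.844
top jug 857 mean [0.7082 0.1663 0.1179] rect [720.3 170.7] [138.6  96.1] 16.6 pca yaw 0.764
top slope 366 [0.6852 0.1613 0.1061] n [-0.389 -0.129  0.912] yaw 0.319
top label 274 mean [0.6808 0.1592 0.1053] rect [714.2 168.6] [104.8  66.1] 15.9 pca yaw -1.319
top jugtop 491 mean [0.7255 0.172  0.1308] rect [727.5 172.8] [62.4 96.1] 16.4 pca yaw -1.272
jug_red [240.3, 248.6, 309.6, 310.0]
jug_green [224.3, 119.3, 262.7, 172.7]
cup [251.7, 107.2, 268.4, 127.5]
wrist hoodtop few 0
wrist fin 9 mean [0.4036 0.307  0.3092] rect [409.  314.4] [60.7 12.8] 59.3 pca yaw 1.152
wrist handle 6895 mean [0.4282 0.3074 0.088 ] rect [430.9 305.6] [ 45.7 192.3] 69.0 pca yaw -0.361
wrist base 7098 mean [0.4154 0.3105 0.0113] rect [424.  307.8] [ 89.6 178.4] 69.3 pca yaw -0.36
wrist dishrim few 0
wrist dish few 0
wrist jug 1201 mean [0.6513 0.1876 0.0367] rect [657.  178.8] [100.5  45.6] 69.4 pca yaw 1.382Traceback (most recent call last):
  File "<stdin>", line 10, in <module>
  File "m.py", line 20, in meas
    s=sl&(N[...,2]>.55)&(N[...,2]<.85); p=W[s]; u,_,vt=np.linalg.svd(p-p.mean(0),full_matrices=False); n=vt[2]*np.sign(vt[2,2])
                                                                                                         ~~^^^
IndexError: index 2 is out of bounds for axis 0 with size 0
```

View pics/s9.png

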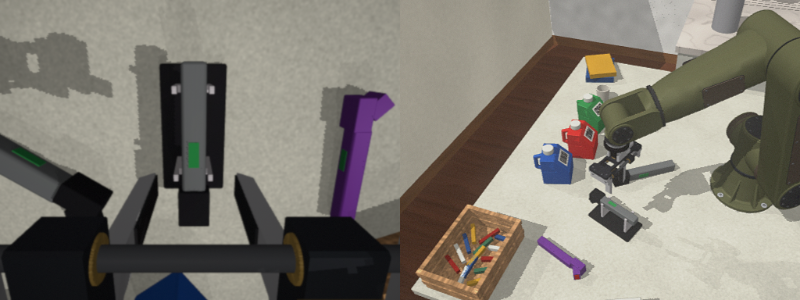

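```bash
python3 -c "
from station import ticket
print(ticket.hand_in())"
```

```text
the job is handed in; nothing more can be done
None
```

The job is done and handed in: the hood is in the dish, the blue jug was scanned, and the scanner is back in its cradle, all in about 20.5 s of robot time.

- **Hood:** I lifted it straight off and set it down upright in the dish. The wrist camera put its top level at 59.5 mm, where 60 mm is expected on the dish floor, and it sits well inside the walls.
- **Scan:** I picked the scanner up by its grey handle and held it still for over 2.6 s, with no change in the measured pose. By calculation the window was about 8 cm from the label and square to it, with the aim within roughly 2–4 mm of the label's centre.
- **Scanner return:** It is back in the cradle within 0.5 mm and 0.5° of where the wrist camera saw it before. The gripper is open and 13 cm clear.
- **Jugs and cup:** The blue jug moved less than 1 mm. The green jug and the cup are about where they were in the side view.

Some checks disagreed or failed:

- **Label position:** The cameras differed by 2–4 mm. A two-view triangulation of the label gave a height 14 mm too high because the jug's cap got into the side view's mask, so I left it out.
- **Red jug:** In the last check the network's box for it landed on the wrong object. I confirmed only by eye, from the picture, that it had not moved.

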